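Clear the gas valve and open it to the green mark

TASK

The red-lidded white condiment tub and the bamboo skewer holder are standing in the swing of the gas valve's yellow handle: pack both into the wooden caddy, side by side, upright and flat on its floor. Once both are packed, turn the yellow handle until it lies directly over the green pointer, and leave it there. Do not disturb the glass tumbler, the black basting pot or the tongs.

Things in the scene. Friction and masses are not known exactly. Their poses are not given: they have to be found in the camera images.
- valve: Fixed brass gas ball valve, left or right of the caddy. Origin: on the handle's vertical pivot axis, at counter height. z up; x along the copper pipe, away from the handle's swing. Brass body of radius 24 mm; pipe to 162 mm along +x, top at 43 mm; white dial of radius 86 mm, ticks every 10 degrees, top at 32 mm; steel hub of radius 18 mm, top at 72 mm.
- handle (a joint): Valve opening (rad), 0 closed to 1.57 fully open, growing anticlockwise seen from above. At value q the handle points from the pivot at angle 2.182 + q (rad, anticlockwise from the valve's x axis). Dry friction 0.22 N m (about 1.5 N at handle_grip), damping 0.05 N m s: it stays where it is left. Starts nearly closed, 0 to 0.12.
- handle_grip (a point): Point on the yellow handle 150 mm from the pivot axis, 56 mm above the counter, mid-thickness; x points outward along the handle, z up. The handle is a level straight bar ending 190 mm from the axis; its yellow sleeve (75 to 190 mm from the axis) is 24 mm wide and 14 mm thick (49 to 63 mm above the counter), free space below it outside the dial.
- pointer (a joint): Where the green pointer is set (rad), same zero and sense as joint handle, between 0.8 and 1.35. It stays where it is; it cannot be touched (a flat mark on the dial).
- pointer_tip (a point): Green square (20 mm) at the end of the flat green pointer, 92 mm from the pivot axis, 36 mm above the counter, below the handle; x points outward along the pointer. The handle is set right when it lies straight above the pointer.
- caddy_floor (a point): Centre of the inner floor of the open wooden caddy (fixed, empty). x along its long inner side (150 mm), y along its short inner side (70 mm), z up. Floor 5 mm above the counter; walls 5 mm thick, tops 50 mm above the counter. A 4 mm high steel bracket sticks out at +x. The tub fits only with its long side along x; tub and holder in a row take 134 of the 150 mm.
- tub: Loose white condiment tub with a closed red flip-top lid, a box 76 mm (x) by 60 mm (y) by 100 mm high; the white part is 84 mm high, the lid 2 mm narrower. Origin: centre of the underside, z up. 0.18 to 0.35 kg.
- holder: Loose empty bamboo skewer holder, an upright tube closed below: outer diameter 58 mm, 110 mm high, wall 5 mm. Origin: centre of the underside, z up. 0.1 to 0.2 kg. Tub and holder stand in the swing of the handle, 90 to 135 mm apart between centres, either one nearer the closed handle.
- tumbler: Loose glass tumbler, rim diameter 68 mm, 100 mm high, standing behind the closed handle's clockwise side, outside the swing. Origin: centre of the underside. Not to be disturbed.
- pot: Loose black basting pot, diameter 88 mm, 58 mm high, with a 12 mm thick straight black handle along its own x to 141 mm from the centre, top at 64 mm. Beyond the open end of the swing. Origin: centre of the underside. Not to be disturbed.
- tongs: Loose steel tongs lying on the counter behind the caddy's far end (+x), about 195 mm long along their own x, 61 mm wide at the jaws (+x end), 18 mm high. Origin: underside, near the middle. Not to be disturbed.
Things that resemble listed ones, but are neither listed nor needed, are in the scene too. What is shaped like the holder but blue is not meant.

How it is judged:
By the outcome, as a careful person would: the job done as asked, in the order asked, and still so for the second after the job is handed in, with the robot touching nothing.
It also fails if it takes over 72 s, if anything falls off the work surface, if the arm or the gripper's body presses on something with over 40 N, if the wrist force passes 120 N, or if a joint passes its speed limit or range.

ROBOT

A 7-joint arm with a two-finger parallel gripper is mounted at the origin on the work surface. World frame = base frame: x ahead of the robot, y to its left, z up, the work surface at z = 0. Lengths are in mm, angles in rad, forces in N, time in s.
With the tool pointing down it reaches from about 425 to 1025 mm from the base axis. Payload 9.4 kg.
Tool frame: the origin (TCP) lies at the very end of the fingers, on their centre line; the grasp point (between the pads) lies 19 mm behind it; z points along the fingers, y is the line along which they close (so a half turn about z gives the same grasp; the last joint's range is limited). The gripper opens to 93 mm and grips with 3 to 60 N. Pads are 15 mm wide; open, the fingers measure 128 mm over their backs; the gripper's body (75 mm by 188 mm) begins 65 mm behind the grasp point.
Start: joints at [-1.353, 0.599, -0.003, 1.599, 0.002, 0.943, -0.08], TCP at [210.652, 693.722, 218.618] pointing down, gripper open.
Joint ranges: [-2.57, 2.57], [-0.35, 1.97], [-1.29, 1.29], [0.11, 2.56], [-1.05, 4.19], [0.11, 1.86], [-2.63, 2.63]. Speed limits (rad/s): [2.22, 2.22, 3.01, 3.01, 3.14, 3.14, 3.14].

INTERFACE

Orientations are given as [roll, pitch, yaw] about the fixed x, y, z axes, in that order (R = Rz(yaw) Ry(pitch) Rx(roll)).
In Python, from plant import bot, imaging, ticket, finder gives the robot as it stands.
- The arm moves only by the tool arm_command, never from a script. Its argument "commands" is a list of rows, each a list of 3 entries, a list of its own where there are three numbers: the opening, from 0 (shut) to 1 (fully open), then the shift along the tool's x, y, z in mm, then the turn about the tool's z in rad. In form: [[hand, [tx, ty, tz], twist], ...]. A call has 1 to 20 rows; each row shifts and turns the commanded pose from where the row before left it, along the tool's axes as they then stand; what a row does not reach is not made up. A row lasts 1/10 s, in which the tool goes at most 50 mm and 8.59 degrees, less where a joint would pass 70% of its speed; a pose out of reach is approached as far as the arm can. A call is refused whole if a number of a shift passes 50 or a number of a turn 0.15, either way. A call with a gripper value outside its range is refused whole. The fingers move at their own pace and stop on an object; the grip force is fixed at half the most. Time passes only in rows, so rows that do not move let the fingers close. It gives the time, the measured TCP pose, the force, the opening and the grip force at its end, in the units of the state.
- bot.read_state(): the state, without advancing time (a new reading comes with each control period).
- imaging.capture(name): name is "side" or "top"; returns the picture (384x512x3 uint8, blue, green, red); there is no depth.
- imaging.calibration(name): a dict with "K" (3x3 intrinsics, pixels), "T" (4x4, takes a point from camera to world coordinates). Camera axes: x right, y down, z forward; pixel columns grow to the right and rows downward; lengths in mm; the calibration is good to about 2 mm. A picture is of the moment at which its call begins. calibration takes no time and is no camera call.
- ticket.hand_in(): hands the job in; it is judged then, once.
Trained networks look in the newest picture that a camera, given by its name, has taken for a name from the list of things; names that differ only in an ending like _2 or _b are one class to them, and where a whole thing is asked for, a point or a joint stands for the part that bears it (a point fixed in the world has none). Each returns a list of dicts, best first, with "conf" (0 to 1); they miss things now and then, are a little off and sometimes report something else, mostly with a low value. They report only what shows in the picture. A call takes as long as a camera call. They do not tell look-alikes from the thing itself.
- finder.spot_in(camera, query): "pixel" ([column, row] in pixels, amid what is visible of it).
- finder.cut_out(camera, query): "region" (384x512 bool, what is visible of it) and "pixel" ([column, row] in pixels, amid what is visible of it).
The state is a dict: "t": time; "qpos": joint angles; "qvel": joint speeds; "tau": joint torques, N m; "tool_pos": TCP position; "tcp_rot": TCP orientation; "force": force on the tool from outside, world axes, zero at the start; "torque": the same for the moment, N m; "grip_width": finger opening in mm; "gripper_force": force on a finger pad.
Only numpy, scipy, OpenCV 4.12 (cv2) and the standard library are available. Lean on these libraries where they do the work, as an engineer would, in place of code of your own. Each camera call takes 0.05 s, during which the arm holds its last target. There are 200 camera calls.

## Working session

There is one attempt and no reset: what is moved stays moved. The work goes in short steps, Python scripts to look and compute and a tool call to move; the robot and the scene stay as the last step left them, time stands still between calls to the robot, and variables do not carry over. Pictures are saved under pics/ and viewed, at most 10 in all, crops included, and the job is handed in when it is done.

Besides the shell and the picture viewer there is one more tool, called after ">>>" as name(argument=value, ...) on one line, values as JSON. arm_command: Moves the arm, as the interface text tells. Its arguments: {"type":"object","properties":{"commands":{"type":"array"}},"required":["commands"]}

```bash
mkdir -p pics
python3 - <<'E'
from plant import bot, imaging, ticket, finder
import cv2,numpy as np
for c in("top","side"):
    cv2.imwrite(f"pics/{c}0.png",imaging.capture(c))
    k=imaging.calibration(c); print(c,k["K"].round(1).tolist(),k["T"].round(3).tolist())
    for q in("tub","holder","valve","handle","pointer_tip","tumbler","pot","tongs"):
        print(q,[(np.round(d["pixel"]).tolist(),round(d["conf"],2)) for d in finder.spot_in(c,q)])
s=bot.read_state();print(s["t"],s["tool_pos"],s["tcp_rot"],s["grip_width"])
E
```

```text
top [[355.3, 0.0, 256.0], [0.0, 355.3, 188.6], [0.0, 0.0, 1.0]] [[0.006, -0.983, 0.186, 352.905], [-1.0, -0.01, -0.021, 10.155], [0.023, -0.186, -0.982, 1060.514], [0.0, 0.0, 0.0, 1.0]]
tub [([218.0, 226.0], 0.82), ([316.0, 187.0], 0.6), ([163.0, 187.0], 0.27)]
holder [([177.0, 252.0], 0.88)]
valve [([187.0, 171.0], 0.88)]
handle [([162.0, 185.0], 0.9)]
pointer_tip [([195.0, 193.0], 0.5)]
tumbler [([144.0, 156.0], 0.73)]
pot [([241.0, 154.0], 0.58)]
tongs [([317.0, 145.0], 0.55)]
side [[423.2, 0.0, 254.1], [0.0, 423.2, 190.3], [0.0, 0.0, 1.0]] [[0.925, -0.255, 0.283, 266.926], [-0.381, -0.601, 0.703, -692.667], [-0.009, -0.758, -0.652, 708.966], [0.0, 0.0, 0.0, 1.0]]
tub [([202.0, 177.0], 0.57)]
holder [([155.0, 161.0], 0.66), ([192.0, 146.0], 0.63), ([224.0, 138.0], 0.37)]
valve [([244.0, 146.0], 0.77)]
handle [([226.0, 138.0], 0.69)]
pointer_tip [([230.0, 161.0], 0.48)]
tumbler []
pot [([288.0, 178.0], 0.79)]
tongs [([356.0, 250.0], 0.71)]
0.9 [210.65217373 693.74575185 218.67471518] [3.14148442e+00 5.84324278e-05 2.84688587e+00] 92.68946429399634
```

View pics/top0.png

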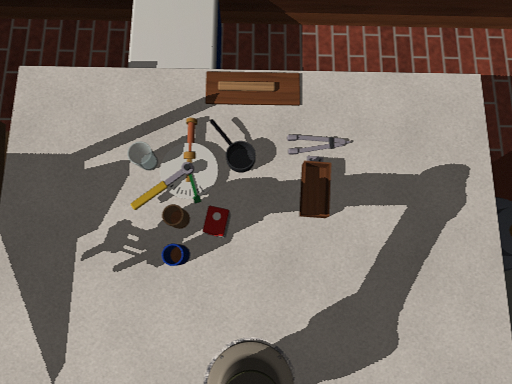

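View pics/side0.png

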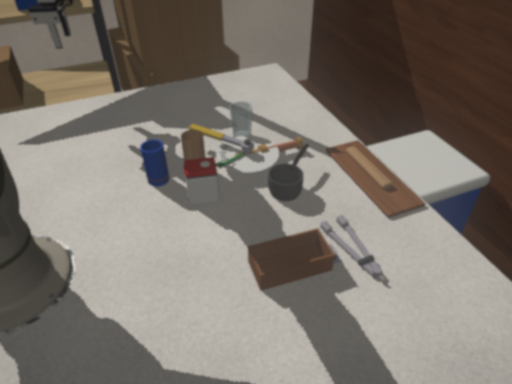

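```bash
cat > h.py <<'E'
from plant import bot, imaging, ticket, finder
import cv2,numpy as np
from scipy.optimize import minimize
def proj(c,P):
    k=imaging.calibration(c);T=np.linalg.inv(k["T"]);p=np.atleast_2d(P)@T[:3,:3].T+T[:3,3]
    p=p@k["K"].T;return p[:,:2]/p[:,2:]
def unproj(c,px,z):
    k=imaging.calibration(c);T=k["T"];d=T[:3,:3]@np.linalg.solve(k["K"],[*px,1]);return T[:3,3]+d*(z-T[2,3])/d[2]
def box(a,b,z0,z1): return np.array([[x,y,z] for x in(-a/2,a/2) for y in(-b/2,b/2) for z in(z0,z1)])
def cyl(r,z0,z1): return np.array([[r*np.cos(t),r*np.sin(t),z] for t in np.linspace(0,6.28,40) for z in(z0,z1)])
def place(M,p):
    c,s=np.cos(p[2]),np.sin(p[2]);return M@np.array([[c,s,0],[-s,c,0],[0,0,1]])+[p[0],p[1],0]
S=4
def fit(c,mask,M,p0,yaw=True):
    m=cv2.resize(mask.astype(np.float32),None,fx=S,fy=S)>.5
    def cost(u):
        p=[u[0],u[1],u[2]/50 if yaw else 0]
        im=np.zeros(m.shape,np.uint8);q=(proj(c,place(M,p))+.5)*S-.5
        cv2.fillConvexPoly(im,cv2.convexHull(np.round(q).astype(np.int32)),1)
        im=im>0;return 1-(im&m).sum()/(im|m).sum()
    best=None
    for y in ([p0[2]+d for d in(-.4,0,.4)] if yaw else [0]):
        r=minimize(cost,[p0[0],p0[1],y*50],method="Nelder-Mead",options=dict(initial_simplex=np.array([[p0[0],p0[1],y*50]]+[[p0[0]+a,p0[1]+b,y*50+e] for a,b,e in((15,0,3),(0,15,3),(5,5,12))])))
        if best is None or r.fun<best.fun:best=r
    u=best.x;return np.array([u[0],u[1],u[2]/50 if yaw else 0]),1-best.fun
def hsv(im,lo,hi,roi=None):
    m=cv2.inRange(cv2.cvtColor(im,cv2.COLOR_BGR2HSV),lo,hi)
    if roi:
        z=np.zeros_like(m);a,b,c,d=roi;z[b:d,a:c]=m[b:d,a:c];m=z
    n,l,st,_=cv2.connectedComponentsWithStats(m);return l==1+np.argmax(st[1:,4]) if n>1 else m>0
E
python3 - <<'E'
from h import *
c="top";im=imaging.capture(c);vis=im.copy()
def cut(q,near):
    d=[e for e in finder.cut_out(c,q) if np.hypot(*(np.array(e["pixel"])-near))<20]
    return d[0]["region"] if d else None
red=hsv(im,(0,120,60),(12,255,255),(195,195,245,245))|hsv(im,(168,120,60),(180,255,255),(195,195,245,245))
yel=hsv(im,(18,120,70),(35,255,255),(120,165,180,225))
grn=hsv(im,(45,90,40),(85,255,255),(175,160,225,225))
reg={"tub":cut("tub",(217,221)),"holder":cut("holder",(175,215)),"caddy":None,"tumbler":cut("tumbler",(144,156)),"pot":cut("pot",(241,156))}
for n,m in list(reg.items())+[("red",red),("yel",yel),("grn",grn)]:
    print(n,None if m is None else (int(m.sum()),np.argwhere(m).mean(0)[::-1].round(1)))
p=lambda px,z:unproj(c,px,z)[:2].tolist()
print("lid",fit(c,red,box(74,58,84,100),[*p((217,221),95),0]))
if reg["tub"] is not None: print("tub",fit(c,reg["tub"],box(76,60,0,100),[*p((217,221),95),0]))
hm=reg["holder"] if reg["holder"] is not None else hsv(im,(3,60,20),(20,255,160),(155,195,195,235))
print("holder",hm.sum(),fit(c,hm,cyl(29,0,110),[*p((175,215),100),0],False))
cm=hsv(im,(0,60,15),(20,255,200),(290,150,340,225));print("caddy",cm.sum(),fit(c,cm,box(160,80,0,50),[*p((316,188),40),0]))
y,s=fit(c,yel,box(115,24,49,63),[*p((148,195),56),np.arctan2(*(np.subtract(p((148,195),56),p((187,168),56))[::-1]))])
pv=y[:2]-132.5*np.array([np.cos(y[2]),np.sin(y[2])]);print("handle",y,s,"pivot",pv,proj(c,[*pv,72]))
g=np.argwhere(grn)[:,::-1].astype(float);G=np.array([p(q,36) for q in g])
# pointer tip = farthest pts
r=np.hypot(*(G-pv).T);print("green r",r.min(),r.max());t=G[r>82].mean(0)-pv;print("tip",np.hypot(*t),np.arctan2(t[1],t[0]))
a=np.unwrap(np.arctan2(G[:,1]-pv[1],G[:,0]-pv[0]));print("green ang",np.median(np.arctan2(G[:,1]-pv[1],G[:,0]-pv[0])))
cop=hsv(im,(5,100,80),(16,255,255),(180,112,202,165));C=np.array([p(q,35) for q in np.argwhere(cop)[:,::-1]])
v=cv2.fitLine(C.astype(np.float32),cv2.DIST_HUBER,0,.01,.01).ravel();print("pipe dir",np.arctan2(v[1],v[0]),v)
for n in("tumbler","pot"):
    if reg[n] is not None: print(n,p(np.argwhere(reg[n]).mean(0)[::-1],50))
print("blue",p((175,254),105))
for m,col in((red,(0,0,255)),(hm,(255,0,255)),(cm,(255,255,0)),(yel,(0,255,255)),(grn,(0,255,0))):
    cs,_=cv2.findContours(m.astype(np.uint8),0,1);cv2.drawContours(vis,cs,-1,col,1)
cv2.imwrite("pics/v1.png",cv2.resize(vis[110:270,110:350],None,fx=3.3,fy=3.3,interpolation=0))
E
```

```text
tub (677, array([217. , 221.3]))
holder (522, array([175.7, 215.8]))
caddy None
tumbler (628, array([143. , 155.1]))
pot (864, array([238. , 152.4]))
red (452, array([215.2, 221.7]))
yel (325, array([148.3, 194.9]))
grn (92, array([194. , 189.3]))
lid (array([ 4.45321196e+02,  9.87588064e+01, -1.92872221e-01]), np.float64(0.7375165259839317))
tub (array([ 4.46472847e+02,  9.70968475e+01, -1.95165211e-01]), np.float64(0.9204632547049306))
holder 522 (array([461.77698388, 212.35150404,   0.        ]), np.float64(0.94490103021183))
caddy 1655 (array([ 5.48695208e+02, -1.87482734e+02, -7.15577366e-02]), np.float64(0.970155325443787))
handle [522.57769916 294.85121655   2.23566378] 0.8042434567136441 pivot [604.32421312 190.57390619] [[185.40223841 165.71708114]]
green r 17.71088357158823 103.98589785838632
tip 93.88518896921404 -2.81636167810523
green ang -2.802510222249236
pipe dir 0.0079665175 [9.9996829e-01 7.9664337e-03 7.0789282e+02 1.8853049e+02]
tumbler [640.5056795099115, 319.5120218059084]
pot [652.2035341426588, 41.9618962169704]
blue [356.3092121787497, 201.5657194139975]
```

View pics/v1.png

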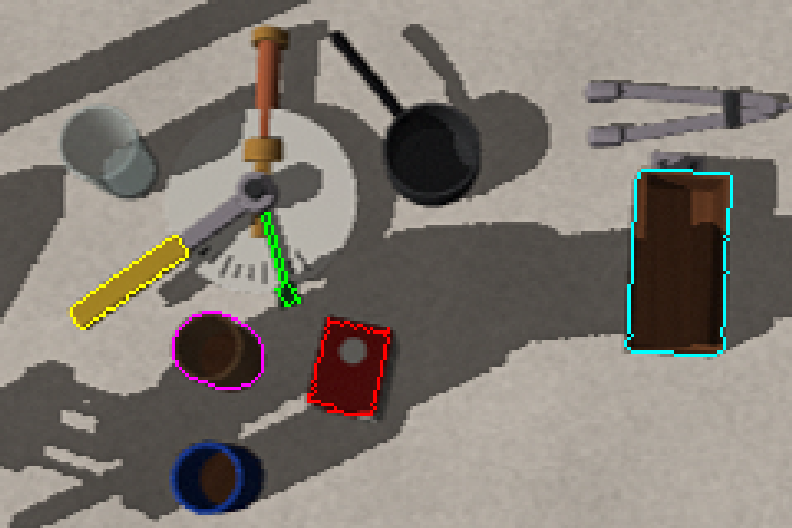

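The top view shows the brown holder at about (175,215), the red lid at (216,221), and the blue look-alike at (175,254). The yellow handle is near (148,195), the green pointer tip near (198,201), and the caddy near (316,190). The fits agree with the stated sizes, so I'm moving to the tub first.

>>> arm_command(commands=[[1,[0,0,0],-0.1],[1,[-22,-34,0],0],[1,[-22,-34,0],0],[1,[-22,-34,0],0],[1,[-22,-34,0],0],[1,[-22,-34,0],0],[1,[-22,-34,0],0],[1,[-22,-34,0],0],[1,[-22,-34,0],0],[1,[-22,-34,0],0],[1,[-22,-34,0],0],[1,[-22,-34,0],0],[1,[-22,-34,0],0],[1,[-22,-34,0],0],[1,[-22,-34,0],0],[1,[-22,-34,0],0],[1,[-17,-30,0],0],[1,[0,0,0],0],[1,[0,0,0],0]])

```text
t: 3.05
tool_pos: [446.8, 96.4, 218.8]
tcp_rot: [3.141, 0.0, 2.945]
force: [-0.4, 0.9, -0.6]
grip_width: 92.9
gripper_force: 0.0
```

```bash
cat >> h.py <<'E'
def go(x,y,z,yaw):
    s=bot.read_state();p=s["tool_pos"];w=s["tcp_rot"][2];tw=(yaw-w+np.pi)%(2*np.pi)-np.pi
    d=np.array([x,y])-p[:2];c,n=np.cos(yaw),np.sin(yaw)
    print("t",s["t"],"pos",np.round(p,1),np.round(s["tcp_rot"],3),"W",round(s["grip_width"],1),"twist first",round(-tw,3),"then",np.round([d@[c,n],d@[n,-c],p[2]-z],1))
E
python3 -c "
from h import *
go(446,98,68,2.947)"
```

```text
t 3.05 pos [446.8  96.4 218.8] [3.141 0.    2.945] W 92.9 twist first -0.002 then [  1.    1.4 150.8]
```

>>> arm_command(commands=[[1,[1,1,30],0],[1,[0,0,35],0],[1,[0,0,35],0],[1,[0,0,30],0],[1,[0,0,20],0],[1,[0,0,0],0],[0,[0,0,0],0],[0,[0,0,0],0],[0,[0,0,0],0],[0,[0,0,0],0],[0,[0,0,0],0],[0,[0,0,0],0],[0,[0,0,0],0]])

```text
t: 4.35
tool_pos: [446.2, 98.2, 69.3]
tcp_rot: [3.141, 0.001, 2.947]
force: [-0.3, 0.7, 8.1]
grip_width: 59.8
gripper_force: 30.0
```

>>> arm_command(commands=[[0,[0,0,-15],0],[0,[0,0,-25],0],[0,[0,0,-25],0],[0,[0,0,-20],0],[0,[0,0,0],0]])

```text
t: 4.85
tool_pos: [446.7, 98.1, 155.7]
tcp_rot: [3.14, 0.003, 2.946]
force: [0.2, 0.2, -2.8]
grip_width: 60.1
gripper_force: 30.0
```

Run:
```python
from h import *
im=imaging.capture("top")
c,s=np.cos(-.072),np.sin(-.072)
# tub yaw in grip = tool yaw-pi ; caddy local x -34
go(548.7-34*c,-187.5-34*s,150,np.pi-.072)
# tub fit while lifted (bottom z = tcp change)
z=bot.read_state()["tool_pos"][2]-68.8
cv2.imwrite("pics/l1.png",cv2.resize(im[110:270,110:350],None,fx=3.3,fy=3.3))
```

```text
t 4.9 pos [446.3  98.  154.4] [3.140e+00 2.000e-03 2.947e+00] W 59.8 twist first -0.123 then [ -88.7 -277.4    4.4]
```

View pics/l1.png

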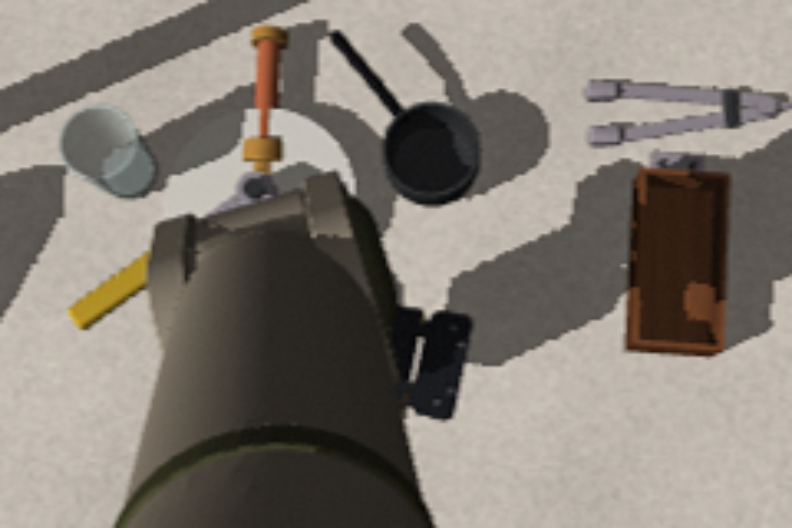

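The arm hides the tub from above, but the 60 mm grip width shows it is square in the fingers. Next I'll go over the caddy and check the caddy position again with the side camera.

>>> arm_command(commands=[[0,[0,0,0],-0.12],[0,[-5,-20,0],0],[0,[-10,-30,0],0],[0,[-10,-30,0],0],[0,[-10,-30,0],0],[0,[-10,-30,0],0],[0,[-10,-30,0],0],[0,[-10,-30,0],0],[0,[-10,-30,0],0],[0,[-8,-27,0],0],[0,[-6,-20,0],0],[0,[0,0,0],0],[0,[0,0,0],0]])

```text
t: 6.2
tool_pos: [513.0, -184.8, 152.2]
tcp_rot: [3.141, -0.002, 3.066]
force: [-0.2, 0.7, -3.2]
grip_width: 59.6
gripper_force: 30.0
```

Run:
```python
from h import *
c,s=np.cos(-.072),np.sin(-.072)
go(548.7-34*c,-187.5-34*s,74,np.pi-.072)
im=imaging.capture("side")
P=bot.read_state()["tool_pos"]
vis=im.copy();b=place(box(160,80,0,50),[548.7,-187.5,-.072])
t=place(box(76,60,0,100),[P[0],P[1],bot.read_state()["tcp_rot"][2]-np.pi])+[0,0,P[2]-68.8]
inn=place(box(150,70,5,50),[548.7,-187.5,-.072])
k=1;off=(225,60);S=4
crop=cv2.resize(im[60:300,200:400],None,fx=3,fy=2.5)
E=[(i,j) for i in range(8) for j in range(i) if bin(i^j).count('1')==1]
for M,col in((b,(0,255,0)),(inn,(255,255,0)),(t,(0,255,255))):
    q=(proj("side",M)-[200,60]+.5)*[3,2.5]
    for i,j in E: cv2.line(crop,*[tuple(int(v) for v in q[m]) for m in(i,j)],col,1)
cv2.imwrite("pics/s2.png",crop)
```

```text
t 6.2 pos [ 513.  -184.8  152.2] [ 3.141e+00 -2.000e-03  3.066e+00] W 59.6 twist first -0.004 then [-1.8 -0.1 78.2]
```

View pics/s2.png

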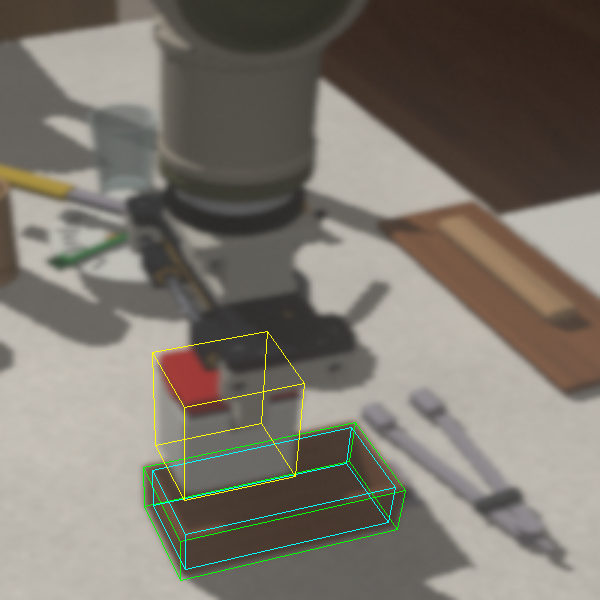

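The overlaid caddy outline matches the picture within about 2 mm, and the tub is at about (225,420) above the left half of it. I'm shifting 5 mm inward and lowering.

>>> arm_command(commands=[[0,[-4,0,15],0],[0,[-1,0,20],0],[0,[0,0,15],0],[0,[0,0,10],0],[0,[0,0,5],0],[0,[0,0,5],0],[0,[0,0,4],0],[0,[0,0,0],0]])

```text
t: 7.05
tool_pos: [518.8, -185.3, 79.5]
tcp_rot: [-3.142, -0.0, 3.067]
force: [-0.0, -0.1, -2.7]
grip_width: 59.7
gripper_force: 30.0
```

>>> arm_command(commands=[[0,[0,0,2],0],[0,[0,0,2],0],[0,[0,0,1],0],[0,[0,0,0],0]])

```text
t: 7.45
tool_pos: [518.8, -185.3, 74.6]
tcp_rot: [-3.142, 0.0, 3.067]
force: [-0.7, -0.1, -2.3]
grip_width: 59.8
gripper_force: 30.0
```

>>> arm_command(commands=[[0,[0,0,1],0],[0,[0,0,0.5],0],[1,[0,0,0],0],[1,[0,0,0],0],[1,[0,0,0],0],[1,[0,0,0],0],[1,[0,0,0],0],[1,[0,0,-20],0],[1,[0,0,-30],0],[1,[0,0,-40],0],[1,[0,0,-40],0],[1,[0,0,0],0]])

```text
t: 8.65
tool_pos: [521.1, -186.1, 207.9]
tcp_rot: [-3.14, 0.008, 3.066]
force: [0.1, -0.1, -0.3]
grip_width: 93.0
gripper_force: 0.0
```

```bash
python3 -c "
from h import *
go(462,212,200,np.pi-.072)"
```

```text
t 8.65 pos [ 521.1 -186.1  207.9] [-3.14   0.008  3.066] W 93.0 twist first -0.003 then [ 87.6 392.8   7.9]
```

>>> arm_command(commands=[[1,[4,18,0],0],[1,[8,36,0],0],[1,[8,36,0],0],[1,[8,36,0],0],[1,[8,36,0],0],[1,[8,36,0],0],[1,[8,36,0],0],[1,[8,36,0],0],[1,[8,36,0],0],[1,[8,36,0],0],[1,[8,36,0],0],[1,[4,15,0],0],[1,[0,0,0],0],[1,[0,0,0],0]])

```text
t: 10.05
tool_pos: [460.2, 212.5, 202.6]
tcp_rot: [-3.141, -0.001, 3.067]
force: [0.5, 0.2, 0.2]
grip_width: 92.9
gripper_force: 0.0
```

Run:
```python
from h import *
go(462,212,78,3.069)
im=imaging.capture("side")
c=imaging.capture("top");cv2.imwrite("pics/t3.png",np.vstack([cv2.resize(im[90:300,120:400],None,fx=2,fy=2)[:290],cv2.resize(c[120:265,110:350],None,fx=2,fy=2).copy()[:, :480] if 0 else cv2.copyMakeBorder(cv2.resize(c[120:265,110:350],None,fx=2,fy=2),0,0,0,80,0)]))
```

```text
t 10.05 pos [460.2 212.5 202.6] [-3.141e+00 -1.000e-03  3.067e+00] W 92.9 twist first -0.002 then [ -1.9  -0.4 124.6]
```

View pics/t3.png

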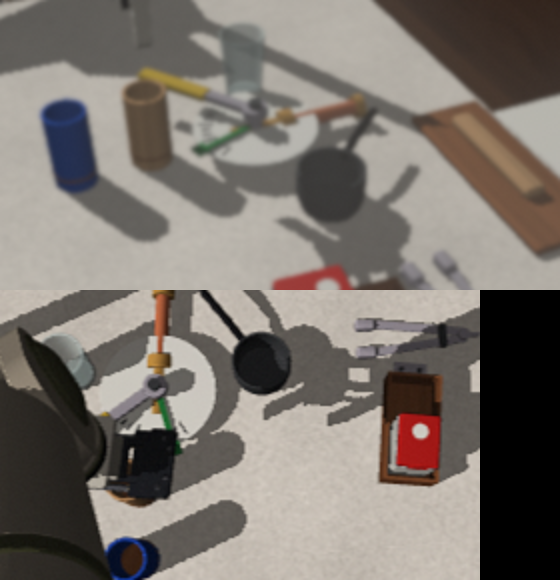

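The tub is seated in the caddy at about (418,440), and the gripper is above the brown holder. Now I'm picking the holder.

>>> arm_command(commands=[[1,[-2,0,25],0],[1,[0,0,35],0],[1,[0,0,30],0],[1,[0,0,20],0],[1,[0,0,14],0],[1,[0,0,0],0],[0,[0,0,0],0],[0,[0,0,0],0],[0,[0,0,0],0],[0,[0,0,0],0],[0,[0,0,0],0],[0,[0,0,0],0],[0,[0,0,0],0]])

```text
t: 11.45
tool_pos: [462.7, 213.1, 79.6]
tcp_rot: [3.141, 0.001, 3.067]
force: [-0.6, -1.1, 5.4]
grip_width: 57.9
gripper_force: 30.0
```

>>> arm_command(commands=[[0,[0,0,-15],0],[0,[0,0,-25],0],[0,[0,0,-25],0],[0,[0,0,-25],0],[0,[0,0,0],0]])

```text
t: 11.95
tool_pos: [463.6, 213.7, 171.7]
tcp_rot: [3.139, 0.004, 3.067]
force: [0.3, 1.3, -1.9]
grip_width: 57.9
gripper_force: 30.0
```

Run:
```python
from h import *
im=imaging.capture("top")
roi=(295,160,335,225)
red=hsv(im,(0,120,60),(8,255,255),roi)|hsv(im,(168,120,60),(180,255,255),roi)
l,s=fit("top",red,box(74,58,89,105),[518,-185,-.07]);print(l,s)
c,n=np.cos(-.072),np.sin(-.072)
print("tub local",(l[:2]-[548.7,-187.5])@[c,n],(l[:2]-[548.7,-187.5])@[-n,c])
go(548.7+43*c,-187.5+43*n,160,np.pi-.074)
```

```text
[ 5.18737959e+02 -1.84677931e+02 -7.04954707e-02] 0.8386046984643547
tub local -30.087426295721013 0.659353492317881
t 12.0 pos [463.  213.4 170.2] [3.140e+00 2.000e-03 3.067e+00] W 57.8 twist first -0.001 then [-158.1 -393.3   10.2]
```

>>> arm_command(commands=[[0,[-7,-18,0],0],[0,[-14,-35,0],0],[0,[-14,-35,0],0],[0,[-14,-35,0],0],[0,[-14,-35,0],0],[0,[-14,-35,0],0],[0,[-14,-35,0],0],[0,[-14,-35,0],0],[0,[-14,-35,0],0],[0,[-14,-35,0],0],[0,[-14,-35,0],0],[0,[-9,-25,0],0],[0,[0,0,0],0],[0,[0,0,0],0]])

```text
t: 13.4
tool_pos: [589.3, -190.3, 168.1]
tcp_rot: [3.141, 0.0, 3.067]
force: [0.3, 1.4, -1.4]
grip_width: 60.7
gripper_force: 28.5
```

Run:
```python
from h import *
c,s=np.cos(-.072),np.sin(-.072)
go(548.7+42*c,-187.5+42*s,85,np.pi-.074)
im=imaging.capture("side")
P=bot.read_state()["tool_pos"]
b=place(box(160,80,0,50),[548.7,-187.5,-.072])
t=place(cyl(29,0,110),[P[0],P[1],0])+[0,0,P[2]-79.5]
u=place(box(76,60,5,105),[518.7,-185,-.072])
crop=cv2.resize(im[60:300,200:400],None,fx=3,fy=2.5)
for M,col in((b,(0,255,0)),(u,(255,255,0)),(t,(0,255,255))):
    q=(proj("side",M)-[200,60]+.5)*[3,2.5]
    cv2.polylines(crop,[cv2.convexHull(q.astype(np.int32))],True,col,1)
cv2.imwrite("pics/s4.png",crop)
```

```text
t 13.4 pos [ 589.3 -190.3  168.1] [3.141 0.    3.067] W 60.7 twist first -0.001 then [-1.3 -0.1 83.1]
```

View pics/s4.png

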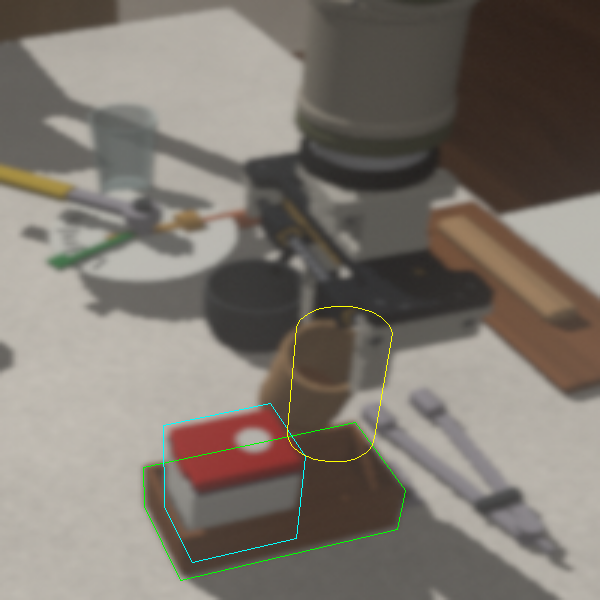

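The holder has tilted in the grip: in the crop its top is near (325,350) and its bottom near (295,405), swung to the left. I'll look closer before lowering.

Run:
```python
from h import *
im=imaging.capture("side");s=bot.read_state();print(s["t"],s["grip_width"],s["gripper_force"],s["force"],s["torque"])
c=imaging.capture("top")
cv2.imwrite("pics/s5.png",np.hstack([cv2.resize(im[150:240,265:345],None,fx=6,fy=6,interpolation=2),cv2.resize(c[135:225,290:343],None,fx=6,fy=6,interpolation=2)]))
```

```text
13.5 60.628117542324404 28.601150263634736 [ 1.64160711  2.31267561 -0.6499947 ] [ 0.38900331 -0.37163059 -0.14699346]
```

View pics/s5.png

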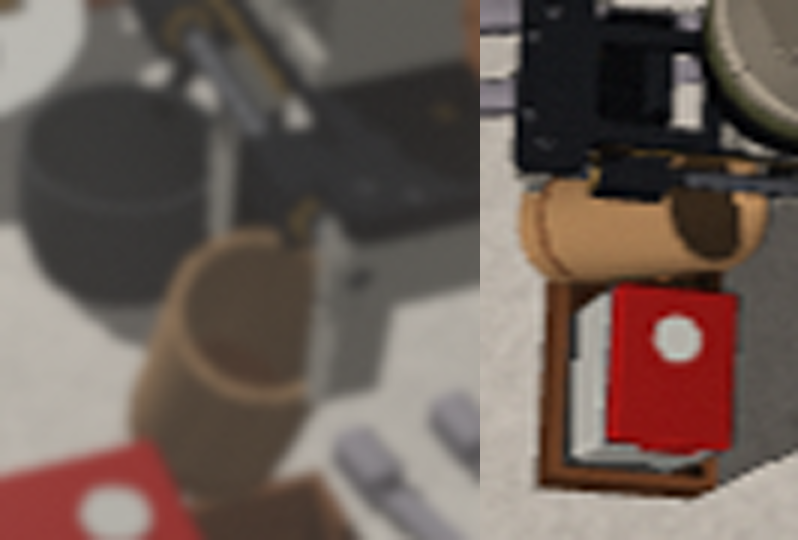

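The holder is strongly tilted in the y–z plane: in the top crop its mouth is at (705,220), toward −y, and its base at (545,230), toward +y. It must have clipped the tub's corner on the way in. I'm estimating the tilt before righting it.

Run:
```python
from h import *
ms={}
for c,near in(("top",(318,172)),("side",(298,215))):
    imaging.capture(c)
    L=[d for d in finder.cut_out(c,"holder")];print(c,[(np.round(d["pixel"]),round(d["conf"],2),int(d["region"].sum())) for d in L])
    L=[d for d in L if np.hypot(*(np.array(d["pixel"])-near))<25]
    if L: ms[c]=L[0]["region"]
P=bot.read_state()["tool_pos"]
C=cyl(29,0,110)
def model(u):
    x,y,z,th,ph=u; th/=50;ph/=50   # bottom centre, tilt th about x (top to -y), ph about y
    Rx=cv2.Rodrigues(np.array([th,0,0.]))[0];Ry=cv2.Rodrigues(np.array([0,ph,0.]))[0]
    return C@(Ry@Rx).T+[x,y,z]
def cost(u):
    t=0
    for c,m in ms.items():
        im=np.zeros((384*3,512*3),np.uint8);q=(proj(c,model(u))+.5)*3
        cv2.fillConvexPoly(im,cv2.convexHull(q.astype(np.int32)),1);im=im>0
        M=cv2.resize(m.astype(np.uint8),None,fx=3,fy=3,interpolation=0)>0
        t+=((M&~im).sum()+.35*(im&~M).sum())/M.sum()
    return t
for th in(.4,.7,1.0,1.3):
    r=minimize(cost,[590,-135,95,th*50,0],method="Nelder-Mead",options=dict(initial_simplex=np.array([[590,-135,95,th*50,0]]+[[590+a,-135+b,95+d,th*50+e,f] for a,b,d,e,f in((10,0,0,0,5),(0,15,0,5,0),(0,0,15,-5,0),(5,5,5,10,0),(-5,5,5,0,10))]),maxiter=600))
    u=r.x;print(round(r.fun,3),u[:3].round(1),(u[3:]/50*57.3).round(1),"zmin",model(u)[:,2].min().round(1))
```

```text
top [(array([318., 173.]), 0.74, 595), (array([176., 256.]), 0.68, 508)]
side [(array([302., 212.]), 0.98, 1043), (array([158., 161.]), 0.71, 968), (array([233., 157.]), 0.67, 55)]
0.387 [ 597.5 -139.8   88.9] [ 30.8 -16.7] zmin 72.4
0.219 [ 589.  -147.7   85. ] [ 24.8 -11.7] zmin 71.7
0.218 [ 589.2 -146.9   85.3] [ 25.7 -11. ] zmin 71.7
0.219 [ 589.  -147.6   85.3] [ 25.4 -11.7] zmin 71.8
```

The tilt is about 27°, with the top toward −y, and the lowest point sits about 96 mm below the TCP. I'll lift clear, go to the free counter and stand it up there.

>>> arm_command(commands=[[0,[0,0,-10],0],[0,[0,0,-20],0],[0,[0,0,-20],0],[0,[5,10,0],0],[0,[12,22,0],0],[0,[12,22,0],0],[0,[12,22,0],0],[0,[12,22,0],0],[0,[12,22,0],0],[0,[12,22,0],0],[0,[12,22,0],0],[0,[12,22,0],0],[0,[12,22,0],0],[0,[8,15,0],0],[0,[5,8,0],0],[0,[0,0,0],0],[0,[0,0,0],0]])

```text
t: 15.45
tool_pos: [480.2, 48.7, 219.0]
tcp_rot: [-3.141, 0.0, 3.067]
force: [0.1, -0.3, -1.4]
grip_width: 60.7
gripper_force: 28.1
```

>>> arm_command(commands=[[0,[0,0,20],0],[0,[0,0,25],0],[0,[0,0,25],0],[0,[0,0,20],0],[0,[0,0,10],0],[0,[0,0,5],0],[0,[0,0,0],0],[0,[0,0,0],0]])

```text
t: 16.25
tool_pos: [480.7, 49.1, 114.7]
tcp_rot: [3.141, 0.001, 3.066]
force: [0.3, 0.6, -1.8]
grip_width: 60.5
gripper_force: 28.1
```

```bash
cat >> h.py <<'E'
C=cyl(29,0,110)
def tilted(u):
    x,y,z,th,ph=u; th/=50;ph/=50
    return C@(cv2.Rodrigues(np.array([0,ph,0.]))[0]@cv2.Rodrigues(np.array([th,0,0.]))[0]).T+[x,y,z]
def fit_tilt(ms,u0):
    def cost(u):
        t=0
        for c,m in ms.items():
            im=np.zeros((1152,1536),np.uint8);cv2.fillConvexPoly(im,cv2.convexHull(((proj(c,tilted(u))+.5)*3).astype(np.int32)),1);im=im>0
            M=cv2.resize(m.astype(np.uint8),None,fx=3,fy=3,interpolation=0)>0
            t+=((M&~im).sum()+.35*(im&~M).sum())/M.sum()
        return t
    u0=np.array(u0,float)
    r=minimize(cost,u0,method="Nelder-Mead",options=dict(initial_simplex=np.array([u0]+[u0+d for d in((10,0,0,0,5),(0,15,0,5,0),(0,0,15,-5,0),(5,5,5,10,0),(-5,5,5,0,10))]),maxiter=600))
    u=r.x;print(round(r.fun,3),u[:3].round(1),(u[3:]/50*57.3).round(1),"zmin",tilted(u)[:,2].min().round(1))
def masks(u0,q="holder"):
    ms={}
    for c in("top","side"):
        imaging.capture(c);e=proj(c,tilted(u0)).mean(0)
        L=[d for d in finder.cut_out(c,q) if np.hypot(*(np.array(d["pixel"])-e))<22]
        print(c,e.round(),[(np.round(d["pixel"]),int(d["region"].sum())) for d in L])
        if L: ms[c]=L[0]["region"]
    return ms
E
python3 - <<'E'
from h import *
s=bot.read_state();p=s["tool_pos"];print(p,s["grip_width"],s["force"])
u=[p[0],p[1]+43,p[2]-83,22,-10];fit_tilt(masks(u),u)
E
```

```text
[480.70684413  49.10131915 114.7265905 ] 60.461178357711276 [ 0.26523921  0.56821212 -1.82702107]
top [227. 212.] []
side [214. 176.] [(array([210., 181.]), 651)]
0.098 [475.5 102.9  26.4] [ 34.5 -11. ] zmin 9.4
```

>>> arm_command(commands=[[0,[0,0,3],0],[0,[0,0,3],0],[0,[0,0,3],0],[0,[0,0,0],0]])

```text
t: 16.85
tool_pos: [480.0, 49.2, 104.6]
tcp_rot: [-3.141, -0.001, 3.067]
force: [-0.1, -0.1, -0.7]
grip_width: 60.6
gripper_force: 28.1
```

>>> arm_command(commands=[[0,[0,0,2],0],[0,[0,0,2],0],[0,[0,0,0],0]])

```text
t: 17.15
tool_pos: [480.1, 49.2, 100.9]
tcp_rot: [-3.141, -0.0, 3.067]
force: [-0.9, 0.3, -1.7]
grip_width: 60.8
gripper_force: 28.1
```

>>> arm_command(commands=[[0,[0,0,2],0],[0,[0,0,2],0],[0,[0,0,0],0]])

```text
t: 17.45
tool_pos: [480.2, 49.3, 96.9]
tcp_rot: [-3.142, -0.0, 3.067]
force: [-0.6, -0.5, -1.7]
grip_width: 60.8
gripper_force: 28.1
```

>>> arm_command(commands=[[0,[0,0,2],0],[0,[0,0,2],0],[0,[0,0,0],0]])

```text
t: 17.75
tool_pos: [483.7, 49.1, 95.1]
tcp_rot: [3.14, 0.007, 3.066]
force: [2.5, -3.9, 23.2]
grip_width: 61.0
gripper_force: 31.5
```

>>> arm_command(commands=[[0,[0,0,2],0],[0,[0,0,2],0],[0,[0,0,0],0]])

```text
t: 18.05
tool_pos: [488.1, 48.8, 93.7]
tcp_rot: [3.139, 0.016, 3.064]
force: [4.8, -7.5, 53.4]
grip_width: 60.9
gripper_force: 35.6
```

Contact came at TCP z≈96, as the fit predicted. I'm easing off, then opening while the −y finger pushes the top toward +y.

>>> arm_command(commands=[[0,[0,0,-3],0],[0,[0,0,0],0],[0.7,[0,4,0],0],[0.72,[0,5,0],0],[0.75,[0,5,0],0],[0.78,[0,5,0],0],[0.8,[0,5,0],0],[0.82,[0,5,0],0],[0.84,[0,5,0],0],[0.85,[0,4,0],0],[0.85,[0,4,0],0],[0.85,[0,0,0],0],[0.85,[0,0,0],0]])

```text
t: 19.35
tool_pos: [483.3, 91.1, 92.1]
tcp_rot: [-3.141, -0.0, 3.067]
force: [-0.5, 0.2, -0.4]
grip_width: 79.3
gripper_force: 0.0
```

Run:
```python
from h import *
s=bot.read_state();p=s["tool_pos"];print(p,s["grip_width"],s["force"])
u=[p[0],p[1],0,0,0];m=masks(u);fit_tilt(m,u)
```

```text
[483.34273229  91.07164561  92.12716727] 79.27350419288094 [-0.50620091  0.22475506 -0.41376069]
top [220. 209.] []
side [217. 177.] [(array([210., 178.]), 865)]
0.097 [474.3 104.1  -1.4] [ 7.8 -4.1] zmin -5.8
```

>>> arm_command(commands=[[1,[0,4,0],0],[1,[0,4,0],0],[1,[0,0,-10],0],[1,[0,0,-30],0],[1,[0,0,-40],0],[1,[0,0,-40],0],[1,[0,-40,0],0],[1,[0,-50,0],0],[1,[0,-50,0],0],[1,[0,-50,0],0],[1,[0,0,0],0]])

```text
t: 20.65
tool_pos: [468.5, -97.1, 213.0]
tcp_rot: [-3.139, 0.0, 3.057]
force: [-1.4, 0.3, -0.9]
grip_width: 93.0
gripper_force: 0.0
```

Run:
```python
from h import *
u=[474,104,0,0,0];m=masks(u);fit_tilt(m,u)
for c in m: print(c,fit(c,m[c],cyl(29,0,110),[474,104,0],False))
im=imaging.capture("top");sd=imaging.capture("side")
cv2.imwrite("pics/t6.png",np.hstack([cv2.resize(im[110:270,110:350],None,fx=1.6,fy=1.6,interpolation=2),cv2.resize(sd[100:260,120:370],None,fx=1.6,fy=1.6,interpolation=2)]))
roi=(295,160,335,225)
red=hsv(im,(0,120,60),(8,255,255),roi)|hsv(im,(168,120,60),(180,255,255),roi)
l,s=fit("top",red,box(74,58,89,105),[518,-185,-.07]);print("tub",l,s,red.sum())
```

```text
top [215. 212.] [(array([221., 213.]), 432)]
side [211. 175.] [(array([212., 174.]), 1074)]
0.047 [471.9  95.5   1.4] [ 0.8 -0.8] zmin 0.9
top (array([470.61310049,  94.65333012,   0.        ]), np.float64(0.9471656576774904))
side (array([472.36620979,  97.49058358,   0.        ]), np.float64(0.9528133704735376))
tub [ 5.18e+02 -1.85e+02 -4.70e-01] 0.0 0
```

View pics/t6.png

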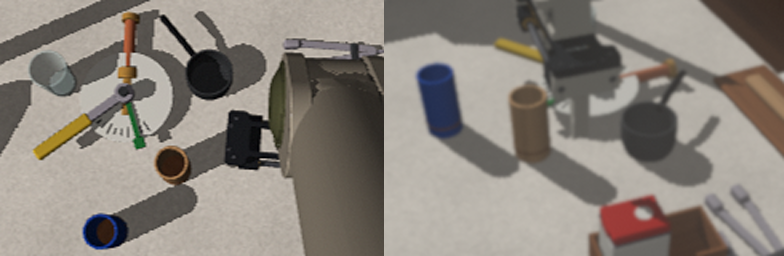

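The holder stands upright at about (471,96), seen at (172,163) in the left half. I'm regripping it and will carry it above the tub's height this time.

```bash
python3 -c "
from h import *
go(471.5,96,70,3.069)"
```

```text
t 20.95 pos [470.  -88.7 212.3] [3.141 0.    3.07 ] W 93.1 twist first 0.001 then [ 11.9 184.3 142.3]
```

>>> arm_command(commands=[[1,[2,24,0],0],[1,[3,40,0],0],[1,[3,45,0],0],[1,[2,45,0],0],[1,[2,30,0],0],[1,[0,0,0],0],[1,[0,0,30],0],[1,[0,0,40],0],[1,[0,0,40],0],[1,[0,0,30],0],[1,[0,0,0],0],[1,[0,0,0],0],[0,[0,0,0],0],[0,[0,0,0],0],[0,[0,0,0],0],[0,[0,0,0],0],[0,[0,0,0],0],[0,[0,0,0],0]])

```text
t: 22.75
tool_pos: [471.9, 94.1, 72.5]
tcp_rot: [3.141, 0.001, 3.067]
force: [0.3, -0.6, 5.7]
grip_width: 57.2
gripper_force: 29.7
```

>>> arm_command(commands=[[0,[0,0,-20],0],[0,[0,0,-30],0],[0,[0,0,-40],0],[0,[0,0,-40],0],[0,[0,0,-20],0],[0,[0,0,0],0],[0,[0,0,0],0]])

```text
t: 23.45
tool_pos: [471.2, 93.8, 221.8]
tcp_rot: [-3.141, 0.0, 3.067]
force: [0.1, -1.1, -2.2]
grip_width: 57.3
gripper_force: 29.7
```

Run:
```python
from h import *
c,n=np.cos(-.072),np.sin(-.072)
im=imaging.capture("top");roi=(295,160,335,225)
red=hsv(im,(0,120,60),(8,255,255),roi)|hsv(im,(168,120,60),(180,255,255),roi)
l,s=fit("top",red,box(74,58,89,105),[518,-185,-.07]);d=l[:2]-[548.7,-187.5];print("tub",l,s,"local",d@[c,n],d@[-n,c])
go(548.7+42*c,-187.5+42*n,210,np.pi-.074)
```

```text
tub [ 5.16142465e+02 -1.82402151e+02 -6.94294080e-02] 0.8374680959673303 local -32.83991050330655 2.7425231211778764
t 23.5 pos [470.9  93.8 221.1] [-3.141e+00 -1.000e-03  3.067e+00] W 57.1 twist first -0.001 then [-140.4 -274.7   11.1]
```

>>> arm_command(commands=[[0,[-8,-15,0],0],[0,[-14,-28,0],0],[0,[-14,-28,0],0],[0,[-14,-28,0],0],[0,[-14,-28,0],0],[0,[-14,-28,0],0],[0,[-14,-28,0],0],[0,[-14,-28,0],0],[0,[-14,-28,0],0],[0,[-13,-23,0],0],[0,[-8,-13,0],0],[0,[0,0,0],0],[0,[0,0,0],0]])

```text
t: 24.8
tool_pos: [591.0, -189.6, 220.9]
tcp_rot: [3.141, -0.002, 3.067]
force: [0.2, 0.3, -1.9]
grip_width: 56.9
gripper_force: 29.7
```

Run:
```python
from h import *
c,n=np.cos(-.072),np.sin(-.072)
go(548.7+42*c,-187.5+42*n,90,np.pi-.074)
p=bot.read_state()["tool_pos"];u=[p[0],p[1],p[2]-72,0,0];m=masks(u);m.pop("top",0);fit_tilt(m,u)
```

```text
t 24.8 pos [ 591.  -189.6  220.9] [ 3.141e+00 -2.000e-03  3.067e+00] W 56.9 twist first -0.0 then [  0.3  -1.  130.9]
top [329. 159.] [(array([329., 165.]), 407)]
side [316. 188.] [(array([310., 193.]), 1459)]
0.13 [ 592.7 -183.3  149.3] [ 5.2 -5.7] zmin 145.5
```

>>> arm_command(commands=[[0,[0,-1,20],0],[0,[0,0,30],0],[0,[0,0,25],0],[0,[0,0,15],0],[0,[0,0,10],0],[0,[0,0,8],0],[0,[0,0,8],0],[0,[0,0,5],0],[0,[0,0,5],0],[0,[0,0,0],0]])

```text
t: 26.0
tool_pos: [591.4, -191.7, 95.8]
tcp_rot: [3.142, -0.0, 3.067]
force: [-0.1, 0.4, -1.3]
grip_width: 57.1
gripper_force: 29.7
```

>>> arm_command(commands=[[0,[0,0,4],0],[0,[0,0,4],0],[0,[0,0,4],0],[0,[0,0,3],0],[0,[0,0,0],0],[0,[0,0,0],0]])

```text
t: 26.6
tool_pos: [591.6, -191.8, 81.1]
tcp_rot: [-3.142, -0.0, 3.067]
force: [0.2, -0.5, -1.7]
grip_width: 56.7
gripper_force: 29.7
```

>>> arm_command(commands=[[0,[0,0,2],0],[0,[0,0,1],0],[0,[0,0,0],0]])

```text
t: 26.9
tool_pos: [591.5, -191.7, 78.0]
tcp_rot: [3.142, -0.0, 3.067]
force: [-0.3, 0.2, -2.0]
grip_width: 57.0
gripper_force: 29.7
```

Lowered clear down to floor level. Releasing and rising.

>>> arm_command(commands=[[0,[0,0,1],0],[0,[0,0,0],0],[1,[0,0,0],0],[1,[0,0,0],0],[1,[0,0,0],0],[1,[0,0,0],0],[1,[0,0,0],0],[1,[0,0,-15],0],[1,[0,0,-35],0],[1,[0,0,-45],0],[1,[0,0,-45],0],[1,[0,0,0],0]])

```text
t: 28.1
tool_pos: [594.5, -192.7, 224.4]
tcp_rot: [-3.14, 0.01, 3.066]
force: [-1.3, -0.4, 0.5]
grip_width: 92.9
gripper_force: 0.0
```

Run:
```python
from h import *
# handle: pivot (604.3,190.6), yaw 2.236 ; grip point r=150
go(604.3+150*np.cos(2.236),190.6+150*np.sin(2.236),200,2.236)
```

```text
t 28.1 pos [ 594.5 -192.7  224.4] [-3.14   0.01   3.066] W 92.9 twist first 0.83 then [445.5 244.3  24.4]
```

>>> arm_command(commands=[[1,[5,19,0],0],[1,[9,38,0],0],[1,[9,38,0],0],[1,[9,38,0],0],[1,[9,38,0],0],[1,[9,38,0],0],[1,[9,38,0],0],[0.6,[9,38,0],0],[0.6,[9,38,0],0],[0.6,[9,38,0],0],[0.6,[9,38,0],0],[0.6,[9,38,0],0],[0.6,[9,38,0],0],[0.6,[7,18,0],0],[0.6,[0,0,0],0]])

```text
t: 29.6
tool_pos: [507.1, 312.4, 217.4]
tcp_rot: [3.14, -0.001, 3.072]
force: [0.0, 0.3, -0.0]
grip_width: 55.8
gripper_force: 0.0
```

>>> arm_command(commands=[[0.6,[0,0,0],0.14],[0.6,[0,0,0],0.14],[0.6,[0,0,0],0.14],[0.6,[0,0,0],0.14],[0.6,[0,0,0],0.14],[0.6,[0,0,0],0.13],[0.6,[0,0,0],0],[0.6,[0,0,0],0]])

```text
t: 30.4
tool_pos: [508.9, 308.0, 217.4]
tcp_rot: [-3.142, 0.0, 2.24]
force: [0.3, 0.5, 0.6]
grip_width: 56.0
gripper_force: 0.0
```

Run:
```python
from h import *
c,n=np.cos(-.072),np.sin(-.072)
loc=lambda p:np.round([(np.array(p[:2])-[548.7,-187.5])@[c,n],(np.array(p[:2])-[548.7,-187.5])@[-n,c]],1)
im=imaging.capture("top");roi=(295,160,335,225)
red=hsv(im,(0,120,60),(8,255,255),roi)|hsv(im,(168,120,60),(180,255,255),roi)
l,s=fit("top",red,box(74,58,89,105),[518,-185,-.07]);print("tub",l,s,loc(l))
u=[591,-191,5,0,0];m=masks(u);fit_tilt(m,u)
for k in m: 
    f,s=fit(k,m[k],cyl(29,5,115),[591,-191,0],False);print(k,f,s,loc(f))
go(604.3+150*np.cos(2.236),190.6+150*np.sin(2.236),40,2.236)
cv2.imwrite("pics/t7.png",np.hstack([cv2.resize(im[110:270,110:350],None,fx=1.6,fy=1.6,interpolation=2),cv2.resize(imaging.capture("side")[100:260,120:370],None,fx=1.6,fy=1.6,interpolation=2)]))
```

```text
tub [ 5.16146669e+02 -1.81781398e+02 -8.71457381e-02] 0.8404482934284259 [-32.9   3.4]
top [318. 172.] [(array([316., 172.]), 468)]
side [310. 242.] [(array([314., 234.]), 1160)]
0.165 [ 594.3 -192.3    5.5] [-0.5 -2.6] zmin 4.1
top [ 589.99698436 -191.26291694    0.        ] 0.8583419569966655 [41.5 -0.8]
side [ 597.53453387 -180.99131417    0.        ] 0.7583873230718442 [48.2 10. ]
t 30.65 pos [508.8 308.5 217.2] [ 3.142 -0.     2.238] W 55.8 twist first 0.002 then [ -1.7   2.3 177.2]
```

View pics/t7.png

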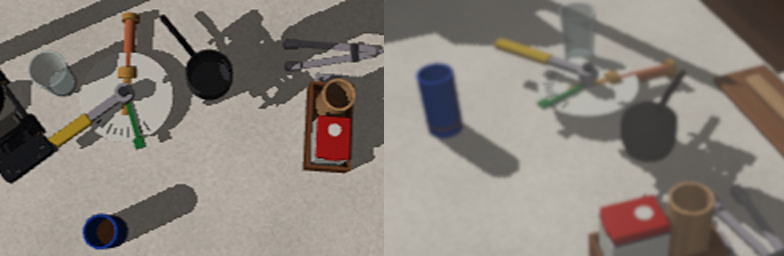

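Both are upright side by side in the caddy, with the lid at (335,140) and the holder at (337,97) in the left half. The tumbler, pot and tongs are where they were. Next I'm taking hold of the handle.

>>> arm_command(commands=[[0.6,[-1,2,30],0],[0.6,[-1,0,40],0],[0.6,[0,0,40],0],[0.6,[0,0,40],0],[0.6,[0,0,20],0],[0.6,[0,0,9],0],[0.6,[0,0,0],0],[0,[0,0,0],0],[0,[0,0,0],0],[0,[0,0,0],0],[0,[0,0,0],0],[0,[0,0,0],0]])

```text
t: 31.9
tool_pos: [511.6, 308.6, 38.8]
tcp_rot: [3.141, -0.0, 2.237]
force: [-1.3, -0.6, 5.3]
grip_width: 23.5
gripper_force: 30.0
```

Run:
```python
from h import *
s=bot.read_state();p=s["tool_pos"];d=p[:2]-[604.3,190.6];print(p,s["tcp_rot"],s["grip_width"],s["force"],np.hypot(*d),np.arctan2(d[1],d[0]))
```

```text
[511.64037633 308.63661552  38.77432854] [ 3.14086471e+00 -2.44780497e-05  2.23664096e+00] 23.53503220010458 [-1.33591519 -0.57247447  5.27145358] 150.061482274036 2.2363283858640712
```

>>> arm_command(commands=[[0,[-0.2,-7.5,0],-0.05],[0,[-0.75,-15,0],-0.1],[0,[-0.75,-15,0],-0.1],[0,[-0.75,-15,0],-0.1],[0,[-0.75,-15,0],-0.1],[0,[0,0,0],0]])

```text
t: 32.5
tool_pos: [467.3, 255.1, 38.7]
tcp_rot: [-3.14, -0.002, 2.69]
force: [-5.1, 1.8, 6.5]
grip_width: 23.9
gripper_force: 29.9
```

```bash
cat >> h.py <<'E'
def hs():
    s=bot.read_state();p=s["tool_pos"];d=p[:2]-[604.3,190.6];print(s["t"],p.round(1),"yaw",s["tcp_rot"].round(3),s["grip_width"],s["force"].round(1),"r",np.hypot(*d),"ang",np.arctan2(d[1],d[0])%6.2832)
E
python3 -c "
from h import *
hs()"
```

```text
32.5 [467.3 255.1  38.7] yaw [-3.14e+00 -2.00e-03  2.69e+00] 23.858200288806323 [-5.1  1.8  6.5] r 151.3698132953584 ang 2.7017512537740105
```

>>> arm_command(commands=[[0,[-1.2,-14.5,0],-0.1],[0,[-1.2,-14.5,0],-0.1],[0,[-0.75,-15,0],-0.1],[0,[-0.75,-15,0],-0.1],[0,[-0.75,-15,0],-0.1],[0,[-0.75,-15,0],-0.1],[0,[-0.75,-15,0],-0.1],[0,[0,0,0],0],[0,[0,0,0],0]])

```text
t: 33.4
tool_pos: [456.0, 151.6, 38.5]
tcp_rot: [-3.139, -0.007, -2.897]
force: [-12.6, -3.2, 17.0]
grip_width: 23.6
gripper_force: 30.0
```

```bash
python3 -c "
from h import *
hs()
im=imaging.capture('top')
for c in ('top','side'):
    im=imaging.capture(c)
    for q in ('handle','pointer_tip','valve'): print(c,q,[(np.round(d['pixel']),round(d['conf'],2)) for d in finder.spot_in(c,q)])
print('tip at',proj('side',[604.3+92*np.cos(3.47),190.6+92*np.sin(3.47),36]),proj('top',[604.3+92*np.cos(3.47),190.6+92*np.sin(3.47),36]))
"
```

```text
33.4 [456.  151.6  38.5] yaw [-3.139 -0.007 -2.897] 23.61226215671493 [-12.6  -3.2  17. ] r 153.33657385265775 ang 3.398490012139106
top handle []
top pointer_tip []
top valve [(array([197., 143.]), 0.91)]
side handle [(array([230., 152.]), 0.67)]
side pointer_tip [(array([228., 162.]), 0.4)]
side valve [(array([253., 155.]), 0.78)]
tip at [[220.75526958 164.89741576]] [[196.47776669 197.97294062]]
```

Run:
```python
from h import *
for c,roi in(("top",(175,160,225,225)),("side",(205,140,260,175))):
    im=cv2.imread(f"pics/{c}0.png");g=hsv(im,(40,80,30),(88,255,255),roi)
    G=np.array([unproj(c,q,36)[:2] for q in np.argwhere(g)[:,::-1].astype(float)])
    v=cv2.fitLine(G.astype(np.float32),cv2.DIST_L2,0,.01,.01).ravel()
    a=np.arctan2(v[1],v[0]);a=(a+np.pi)%(2*np.pi) if np.cos(a)>0 else a%(2*np.pi)
    n=np.array([-np.sin(a),np.cos(a)]);r=np.hypot(*(G-[604.3,190.6]).T)
    tip=G[r>84].mean(0)
    print(c,len(G),"line ang",a,"pivot off line",n@(np.array([604.3,190.6])-v[2:]),"tip",tip,"ang tip",np.arctan2(*(tip-[604.3,190.6])[::-1])%6.2832,r.min(),r.max())
    y=hsv(im,(18,120,70),(35,255,255),(120,165,182,225) if c=="top" else (180,115,245,150))
    Y=np.array([unproj(c,q,60)[:2] for q in np.argwhere(y)[:,::-1].astype(float)])
    v=cv2.fitLine(Y.astype(np.float32),cv2.DIST_L2,0,.01,.01).ravel();b=np.arctan2(v[1],v[0]);print(" yellow",b%np.pi,len(Y),"pivot off",np.array([-np.sin(b),np.cos(b)])@(np.array([604.3,190.6])-v[2:]))
```

```text
top 105 line ang 3.4573042 pivot off line -1.3662088767467226 tip [515.16247736 160.13387598] ang tip 3.4709475876824945 16.6125072649856 103.97365117995767
 yellow 2.2225642 325 pivot off 3.749215375099413
side 10 line ang 3.5307844 pivot off line 3.668525990077603 tip [nan nan] ang tip nan 19.249063326256532 40.0479518554345
 yellow 2.1864755 175 pivot off 6.932903902298815<stdin>:8: RuntimeWarning: Mean of empty slice.
  ret = um.true_divide(
```

>>> arm_command(commands=[[0,[0,-5.5,0],-0.038],[0,[0,-5.5,0],-0.038],[0,[0,0,0],0],[0,[0,0,0],0],[0.5,[0,0,0],0],[0.6,[0,0,0],0],[0.6,[0,0,0],0],[0.6,[0,0,-20],0],[0.6,[0,0,-40],0],[0.6,[0,0,-40],0],[0.6,[0,0,-40],0],[0.6,[0,0,0],0]])

```text
t: 35.05
tool_pos: [465.0, 144.8, 182.5]
tcp_rot: [3.141, 0.008, -2.821]
force: [0.7, 1.3, -0.8]
grip_width: 55.3
gripper_force: 0.0
```

>>> arm_command(commands=[[0.6,[20,30,0],0],[0.6,[20,40,0],0],[0.6,[20,45,0],0],[0.6,[20,45,0],0],[0.6,[20,45,0],0],[0.6,[0,45,0],0],[0.6,[0,45,0],0],[0.6,[0,45,0],0],[0.6,[0,45,0],0],[0.6,[0,0,0],0]])

```text
t: 36.05
tool_pos: [243.0, 483.8, 177.8]
tcp_rot: [3.137, -0.0, -2.814]
force: [-0.2, -0.6, 0.1]
grip_width: 55.7
gripper_force: 0.0
```

```bash
cat > m.py <<'E'
from h import *
hs()
for c,roi in(("top",(160,175,225,240)),("side",(170,125,250,200))):
    im=imaging.capture(c)
    y=hsv(im,(18,110,60),(35,255,255),roi)
    best=max((fit(c,y,box(115,24,49,63),[604.3+132.5*np.cos(a),190.6+132.5*np.sin(a),a]) for a in(3.4,3.5)),key=lambda t:t[1])
    p=best[0];b=p[2];print(c,y.sum(),"yellow fit",p,best[1],"pivot->",p[:2]-132.5*np.array([np.cos(b),np.sin(b)]))
    Y=np.array([unproj(c,q,60)[:2] for q in np.argwhere(y)[:,::-1].astype(float)])
    v=cv2.fitLine(Y.astype(np.float32),cv2.DIST_L2,0,.01,.01).ravel();print(" line",np.arctan2(v[1],v[0])%np.pi+np.pi,"centroid ang",np.arctan2(*(Y.mean(0)-[604.3,190.6])[::-1])%6.2832)
    g=hsv(im,(40,80,30),(88,255,255),(160,150,225,225) if c=="top" else (190,130,260,185))
    if g.sum():
        G=np.array([unproj(c,q,36)[:2] for q in np.argwhere(g)[:,::-1].astype(float)]);D=G-[604.3,190.6]
        print(" green",len(G),"r",np.hypot(*D.T).min(),np.hypot(*D.T).max(),"ang range",np.percentile(np.arctan2(D[:,1],D[:,0])%6.2832,[0,50,100]))
E
python3 m.py
```

```text
36.05 [243.  483.8 177.8] yaw [ 3.137 -0.    -2.814] 55.68863618321248 [-0.2 -0.6  0.1] r 465.3272439636855 ang 2.4598799773667057
top 312 yellow fit [476.39376773 148.18861767   3.46328086] 0.8273799634490779 pivot-> [602.09691697 190.08095911]
 line 3.4454112 centroid ang 3.4654606362584524
side 218 yellow fit [478.74842636 150.50079815   3.6461854 ] 0.5029619997110244 pivot-> [594.73514158 214.55805294]
 line 3.472359 centroid ang 3.4736834610202276
 green 20 r 67.21404519446075 95.74259716482148 ang range [3.35818172 3.41318151 3.46034906]
```

The handle measures 3.463 rad and the pointer about 3.465 rad, so they agree within measuring error. The green pointer no longer shows from above, and the arm is clear of everything.

```bash
python3 -c "
from plant import ticket
print(ticket.hand_in())"
```

```text
the job is handed in; nothing more can be done
None
```

I packed the tub and holder upright side by side in the caddy, set the yellow handle over the green pointer (within about 0.01 rad), and handed in at about 36 s; on the first carry the holder knocked the packed tub about 3 mm and tilted in the grip, so I re-stood it on the counter and placed it again.

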